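# Prop up the drop guard of the bench press

## Task

Lift the yellow drop guard of the bench press by the red grip of its slotted bar and hook the slot of the bar onto the brass catch pin, so that the guard hangs up on the pin by itself, then let go. The pin's clamp is set to a different height every time, so find the pin by eye or by feel. Never let the guard drop, and leave the two jars and the tape roll where they are.

Things in the scene. Friction and masses are not known exactly. Their poses are not given: they have to be found in the camera images.
- press: Small blue and grey bench press, base 160 x 190 x 20 mm, fixed to the bench. Origin at the centre of the base's underside; x points from its front (guard side, towards the robot) to its back, y to its left, z up. Guard channels at x = -50, y = +-77 mm reach z = 220 mm; behind the guard the blue crosshead reaches z = 193 mm.
- guard (a joint): Height of the yellow guard above its closed position, m: 0 closed, at most 0.115. It slides straight up in the press and falls by its own weight (guard with bar about 0.35 to 0.5 kg).
- prop_bar (a joint): Angle of the slotted bar about its pivot stud on the guard, rad: 0 upright, negative leaning to the press's -y side (right), positive to +y (left). Range -0.45 to +0.2. Free to swing; unheld it falls over to its right-hand stop at -0.45, clear of the pin.
- bar_pivot (a point): Axis of the bar's pivot stud on the guard's top rail, in the plane of the bar, at press x = -70 mm, y = 0, z = 100 mm with the guard closed. The pivot axis runs along the press's x. Rises with the guard.
- bar_grip (a point): Point to grasp on the axis of the bar's red round grip, 140 mm from the pivot axis along the bar and 40 mm in front of the bar's plane. 14 mm thick, 62 mm long, along the press's x, towards the robot, free on all sides. Pinch it from above, fingers either side in the press's y; a hand that does not turn with the bar lets the grip roll and slip down a few mm per swing.
- slot_plate: The flat steel slotted bar, 8 mm thick, 150 mm long, edges at y = -19 and +12.5 mm. Origin on the pivot axis in the bar's mid-plane; z along the bar to the grip, y to its left edge, x along the pivot axis. Its J-shaped slot is 13 mm wide: the mouth leads in from the left edge, then the slot runs up the bar, centred on y = 0.
- slot_mouth (a point): Middle of the slot's mouth, bar y = 0, z = 58 mm. The mouth opens at the bar's left (+y) edge from z = 50 to 66 mm. Above it a lip (y 6.5 to 12.5 mm, z 66 to 85 mm) shuts off the slot: if the mouth is not level with the pin, the bar swung left is stopped by the pin at its edge, 0.15 to 0.35 rad before upright. Below the mouth the left edge is at y = 8 mm.
- slot_end (a point): Pin axis when hooked: bar y = 0, z = 80 mm; the slot's closed end is at z = 85 mm. Hooked, the bar stands upright (angle 0) and its lip keeps it from swinging off the pin.
- catch_post: Dark steel post, 10 x 34 x 140 mm, on the press behind the guard; origin at its foot's centre, press x = -31, y = 0, z = 148 mm. A clamp on it, tight at an unreported height, holds a 10 mm brass pin that points to the robot and crosses the bar's plane at press y = 0, 67 to 107 mm above this origin: the hooked guard is 35 to 75 mm up, and 19 to 25 mm higher for the pin to enter the mouth.
- jar_talc: White jar with a blue lid, 39 mm across, 62 mm high, on the bench right of the press; origin at the centre of its underside. Leave alone.
- tape_roll: Tan tape roll, 73 mm across, 18 mm high, lying right of the press; origin at the centre of its underside. Leave alone.
- jar_flux: Amber jar with a black lid, 43 mm across, 55 mm high, left of the press; origin at the centre of its underside. Leave alone.

How it is judged:
By the outcome, as a careful person would: the job done as asked, in the order asked, and still so for the second after the job is handed in, with the robot touching nothing.
It also fails if it takes over 54 s, if anything falls off the work surface, if the arm or the gripper's body presses on something with over 40 N, if the wrist force passes 120 N, or if a joint passes its speed limit or range.

## Robot

A 7-joint arm with a two-finger parallel gripper is mounted at the origin on a cart in front of the work surface, level with it; the furniture and walls round the work are solid. World frame = base frame: x ahead of the robot, y to its left, z up, the work surface at z = 0. Lengths are in mm, angles in rad, forces in N, time in s.
With the tool pointing down it reaches from about 400 to 875 mm from the base axis. Payload 4.4 kg.
Tool frame: the origin (TCP) lies at the very end of the fingers, on their centre line; the grasp point (between the pads) lies 19 mm behind it; z points along the fingers, x is the direction in which the jaws open and shut, and the axes are right-handed (so a half turn about z gives the same grasp; the last joint's range is limited). The gripper opens to 85 mm and grips with 20 to 120 N. Pads are 22 mm wide; open, the fingers measure 114 mm over their backs; the gripper's body (76 mm by 85 mm) begins 54 mm behind the grasp point. The pads swing forward as they close: fully open they stand 13 mm farther back than shut.
Start: joints at [1.116, 0.628, 0.038, 1.517, -0.027, 0.996, -0.02], TCP at [246.429, -601.49, 231.313] pointing down, gripper open.
Joint ranges: [-3.06, 3.06], [-0.37, 2.12], [-1.25, 1.32], [0.18, 2.47], [-1.1, 4.24], [0.23, 1.98], [-2.94, 2.94]. Speed limits (rad/s): [2.57, 2.57, 3.14, 3.14, 3.14, 3.14, 3.14].

## Interface

Orientations are given as [roll, pitch, yaw] about the fixed x, y, z axes, in that order (R = Rz(yaw) Ry(pitch) Rx(roll)).
In Python, from cell import ctrl, get_image, job, models gives the robot as it stands.
- The arm moves only by the tool move_arm, never from a script. Its argument "moves" is a list that holds one entry, the list of rows, each a list of 6 numbers: the shift along the tool's x, y, z in m, then the turn, a rotation vector about the tool's x, y, z in rad. A call has 1 to 20 rows; each row is the pose to reach, as a shift and turn from the pose commanded when the call began, along the tool's axes at that moment; what a row does not reach only later rows make up. A row lasts 1/8 s, in which the tool goes at most 62.5 mm and 10.7 degrees, less where a joint would pass 70% of its speed; a pose out of reach is approached as far as the arm can. A call with a gripper value outside its range is refused whole. "jaw" is the opening, from 0 (shut) to 1 (fully open), set as the call begins (left out, the last holds). The fingers move at their own pace and stop on an object; the grip force is fixed at half the most. Time passes only in rows, so rows that repeat a pose let the fingers close. It gives the time, the measured TCP pose, the force and the opening at its end, in the units of the state.
- ctrl.read_state(): the state, without advancing time (a new reading comes with each control period).
- get_image(name): name is "scene" or "top" or "wrist"; returns a dict with "color" (480x640x3 uint8, blue, green, red), "fov_y" (degrees; the focal length in pixels is half the picture's height over the tangent of half this angle, whatever the lens; pixels are square), "cx", "cy" (the principal point, pixels), "k1" (the pictures are not rectified: a ray, as slopes to the right and down, at radius r is drawn at 1 + k1 r^2 times it, then the intrinsics apply), "origin" and "orientation" of the camera in the world; the wrist camera has in their place "hand_eye" (4x4, takes a point from camera to tool coordinates, whose origin is the TCP and whose axes are the tool frame's). Camera axes: x right, y up, looking along -z (the intrinsics and any distortion apply to the point x, -y, -z); pixel columns grow to the right and rows downward; lengths in mm; the calibration is good to about 2 mm. A picture is of the moment at which its call begins: read the wrist's pose just before it. There is no depth.
- job.finish_job(): hands the job in, once; it reports no verdict.
Trained networks look in the newest picture that a camera, given by its name, has taken for a name from the list of things; names that differ only in an ending like _2 or _b are one class to them, and where a whole thing is asked for, a point or a joint stands for the part that bears it (a point fixed in the world has none). Each returns a list of dicts, best first, with "score" (0 to 1); they miss things now and then, are a little off and sometimes report something else, mostly with a low value. They report only what shows in the picture. A call takes as long as a camera call.
- models.cut_out(camera, thing): "pixels" (480x640 bool, what is visible of it) and "uv" ([column, row] in pixels, amid what is visible of it).
- models.place_of(camera, thing): "uv" ([column, row] in pixels: a listed point, or the origin of a listed thing).
The state is a dict: "clock": time; "qpos": joint angles; "qd": joint speeds; "tau": joint torques, N m; "eef_pos": TCP position; "tool_rot": TCP orientation; "force": force on the tool from outside, world axes, zero at the start; "torque": the same for the moment, N m; "width": finger opening in mm.
Only numpy, scipy, OpenCV 4.12 (cv2) and the standard library are available. Lean on these libraries where they do the work, as an engineer would, in place of code of your own. Each camera call takes 0.05 s, during which the arm holds its last target.

## Working session

There is one attempt and no reset: what is moved stays moved. The work goes in short steps, Python scripts to look and compute and a tool call to move; the robot and the scene stay as the last step left them, time stands still between calls to the robot, and variables do not carry over. Pictures are saved under pics/ and viewed, and the job is handed in when it is done.

Besides the shell and the picture viewer there is one more tool, called after ">>>" as name(argument=value, ...) on one line, values as JSON. move_arm: Moves the arm, as the interface text tells. Its arguments: {"type":"object","properties":{"moves":{"type":"array","items":{"type":"array","items":{"type":"array","items":{"type":"number"}}}},"jaw":{"type":"number"}},"required":["moves"]}

```bash
mkdir -p pics; ls; cat > h.py <<'E'
import numpy as np, cv2
from scipy.spatial.transform import Rotation as R
from cell import ctrl, get_image, job, models
def snap(cam,name):
    s=ctrl.read_state(); im=get_image(cam); cv2.imwrite('pics/'+name+'.png',im['color']); return s,im
def campose(im,s=None):
    if 'hand_eye' in im:
        H=np.array(im['hand_eye']); Rt=R.from_euler('xyz',s['tool_rot']).as_matrix()
        return Rt@H[:3,:3], Rt@H[:3,3]+np.array(s['eef_pos'])
    o=np.array(im['orientation'])
    Rm=R.from_euler('xyz',o).as_matrix() if o.shape==(3,) else o
    return Rm,np.array(im['origin'])
def ray(im,uv,s=None):
    f=240/np.tan(np.radians(im['fov_y'])/2)
    d=np.array([(uv[0]-im['cx'])/f,(uv[1]-im['cy'])/f]); u=d.copy()
    for _ in range(30): u=d/(1+im['k1']*(u@u))
    Rm,o=campose(im,s); v=Rm@np.array([u[0],-u[1],-1.]); return o,v/np.linalg.norm(v)
def proj(im,p,s=None):
    f=240/np.tan(np.radians(im['fov_y'])/2); Rm,o=campose(im,s); q=Rm.T@(np.array(p)-o)
    a=np.array([q[0],-q[1]])/-q[2]; a=a*(1+im['k1']*(a@a)); return f*a+[im['cx'],im['cy']]
def tri(rays):
    A=np.zeros((3,3));b=np.zeros(3)
    for o,d in rays:
        P=np.eye(3)-np.outer(d,d);A+=P;b+=P@o
    x=np.linalg.solve(A,b); return x,[np.linalg.norm((np.eye(3)-np.outer(d,d))@(x-o)) for o,d in rays]
E
python3 - <<'E'
from h import *
s=ctrl.read_state();print({k:np.round(v,3) for k,v in s.items()})
ims={}
for c in ['scene','top','wrist']:
    s,im=snap(c,c+'0');ims[c]=im
    print(c,{k:v for k,v in im.items() if k!='color'})
for t in ['press','bar_pivot','bar_grip','slot_mouth','slot_end','catch_post','slot_plate','guard','jar_talc','tape_roll','jar_flux']:
    rs=[]
    for c in ['scene','top']:
        r=models.place_of(c,t)
        for x in r[:2]: print(t,c,np.round(x['uv'],1),round(x['score'],2))
        if r: rs.append(ray(ims[c],r[0]['uv']))
    if len(rs)==2: x,e=tri(rs);print('   ',np.round(x,1),np.round(e,1))
E
```

```text
pics
{'clock': np.float64(0.0), 'qpos': array([ 1.116,  0.629,  0.038,  1.518, -0.027,  0.996, -0.02 ]), 'qd': array([-0.001, -0.   , -0.001,  0.002, -0.   , -0.001,  0.001]), 'tau': array([-1.0000e-03, -5.6341e+01,  1.2270e+00, -1.9344e+01,  1.1000e-02,
        1.0000e-02, -0.0000e+00]), 'eef_pos': array([ 246.174, -600.887,  230.389]), 'tool_rot': array([ 3.142e+00,  2.000e-03, -1.182e+00]), 'force': array([ 0.26 , -0.29 , -0.209]), 'torque': array([-0.001, -0.022,  0.026]), 'width': np.float64(85.4)}
scene {'fov_y': 42.24214343068138, 'cx': 333.4670569775822, 'cy': 239.9451695868647, 'k1': -0.029867574267752307, 'origin': array([-333.79865396,  722.0658047 ,  680.22878675]), 'orientation': array([ 1.15483382,  0.00808803, -2.31095049])}
top {'fov_y': 50.237875018159755, 'cx': 317.0632611747182, 'cy': 233.17408595048687, 'k1': -0.015565112275852713, 'origin': array([ 383.75996386,  -85.51736026, 1379.37147877]), 'orientation': array([ 0.14464907,  0.02330112, -1.56983435])}
wrist {'fov_y': 64.2870890529111, 'cx': 321.500836022242, 'cy': 239.19211906192737, 'k1': -0.0354564406792081
[... 364 characters left out ...]
top [319.7 232. ] 0.61
bar_pivot scene [336.3 266.3] 0.74
bar_pivot top [316.8 247.8] 0.97
    [528.  -59.1 107. ] [5.7 5.7]
bar_grip top [349.9 256.5] 0.77
slot_mouth scene [343.9 242.3] 0.62
slot_mouth top [331.1 247.7] 0.53
    [527.8 -90.  151.7] [1. 1.]
slot_end scene [345.6 235.4] 0.64
slot_end top [335.2 244.1] 0.67
    [ 534.7 -100.3  162.2] [0.2 0.2]
catch_post scene [322.8 242.5] 0.56
catch_post top [318.9 232.6] 0.69
    [564.2 -61.4 148.3] [0.4 0.4]
slot_plate scene [331.1 266. ] 0.63Traceback (most recent call last):
  File "<stdin>", line 10, in <module>
ValueError: it knows: bar_grip, bar_pivot, catch_post, jar_flux, jar_talc, press, slot_end, slot_mouth, slot_plate, tape_roll
```

View pics/scene0.png

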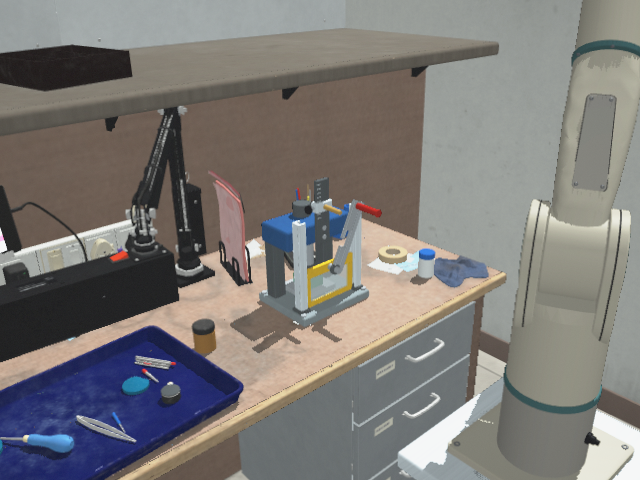

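View pics/top0.png

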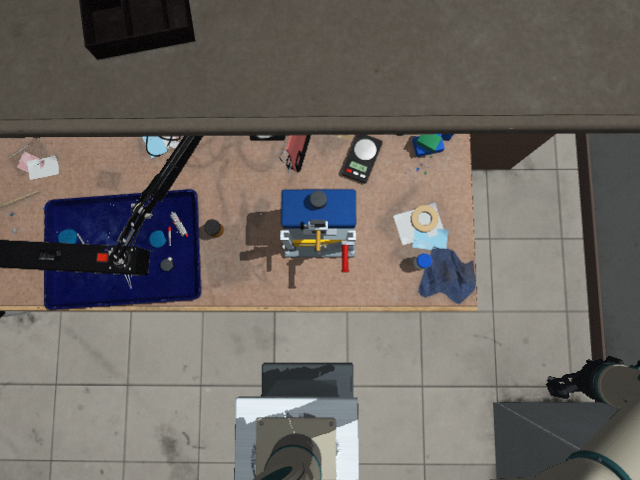

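```bash
python3 - <<'E'
import cv2
a=cv2.imread('pics/scene0.png')[150:330,240:440];cv2.imwrite('pics/s0c.png',cv2.resize(a,None,fx=3.3,fy=3.3,interpolation=2))
a=cv2.imread('pics/top0.png')[170:310,240:440];cv2.imwrite('pics/t0c.png',cv2.resize(a,None,fx=4,fy=4,interpolation=2))
E
```

```text
(no output)
```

View pics/s0c.png

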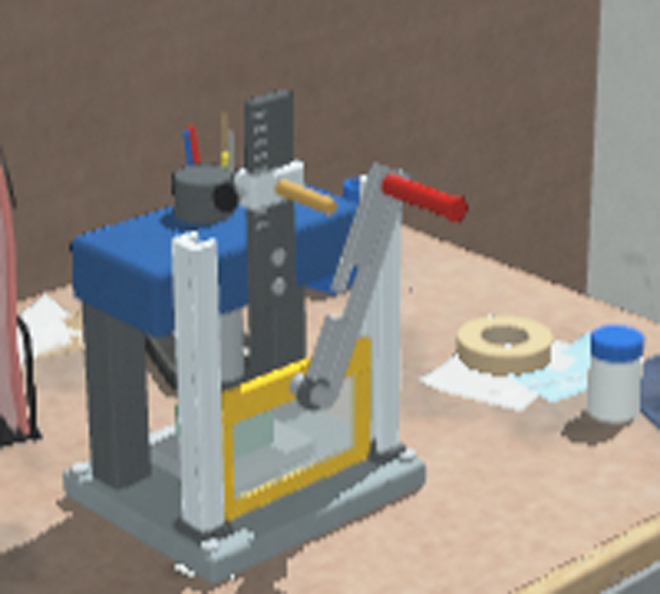

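View pics/t0c.png

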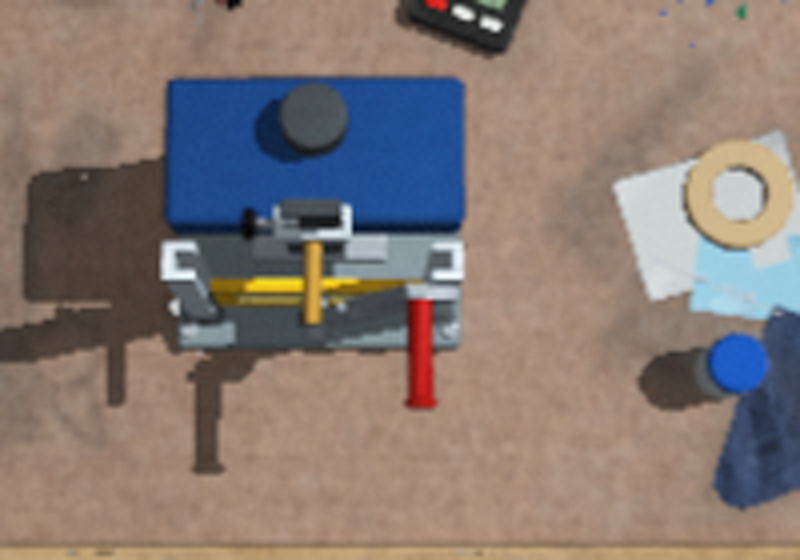

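The scene view shows the brass pin, with its tip at (341,213) in scene and (318,250) in top. The red grip runs from (358,206) to (378,213) in scene and from (345,246) to (345,270) in top. The press is almost aligned with the world axes.

```bash
python3 - <<'E'
from h import *
from scipy.optimize import least_squares
_,sc=snap('scene','x');_,tp=snap('top','x')
c=lambda p:(p[0]/3.3+240,p[1]/3.3+150)
t=lambda p:(p[0]/4+240,p[1]/4+170)
pts={'pintip':(c((335,207)),t((313,322))),'pinroot':(c((280,188)),t((315,244))),'gripend':(c((457,208)),t((422,403))),'griproot':(c((388,185)),t((420,303)))}
for k,(a,b) in pts.items():
    x,e=tri([ray(sc,a),ray(tp,b)]);print(k,np.round(x,1),np.round(e,1))
# fit: press x,y,yaw, pin h
a=.45;gy,gz=-140*np.sin(a),140*np.cos(a)
def W(p,q):
    cc,ss=np.cos(p[2]),np.sin(p[2]);return [p[0]+cc*q[0]-ss*q[1],p[1]+ss*q[0]+cc*q[1],q[2]]
obs=[]
def res(p):
    r=[]
    def add(q,u,im,w=1):r.extend(w*(proj(im,W(p,q))-u))
    add((-31,0,148),(322.8,242.5),sc,.5);add((-31,0,148),(318.9,232.6),tp,.5)
    add((-70,0,100),(316.8,247.8),tp,.5)
    add((-50,77,220),t((181,247)),tp);add((-50,-77,220),t((446,248)),tp)
    add((-50,77,220),c((195,240)),sc)
    for i,x in (('gripend',-70-40-31),):
        add((x,gy,100+gz),pts[i][0],sc);add((x,gy,100+gz),pts[i][1],tp)
    # pin axis: pin points
    for i,k in (('pintip',4),('pinroot',5)):
        add((p[k],0,148+p[3]),pts[i][0],sc);add((p[k],0,148+p[3]),pts[i][1],tp)
    return np.array(r)
s=least_squares(res,[600,-60,0,87,-85,-40],x_scale=[10,10,.1,10,10,10]);print(np.round(s.x,3));print(np.round(s.fun.reshape(-1,2),1))
p=s.x
print('grip pt',W(p,(-110,gy,100+gz)),'pivot',W(p,(-70,0,100)))
cov=np.linalg.inv(s.jac.T@s.jac);print(np.sqrt(np.diag(cov))*np.sqrt(np.mean(s.fun**2)))
E
```

```text
pintip [510.1 -62.7 230.5] [2.1 2.1]
pinroot [556.3 -62.3 229.9] [0.1 0.1]
gripend [ 465.3 -123.4  226. ] [1.2 1.2]
griproot [ 522.6 -122.1  225.5] [0.4 0.4]
[ 6.03573e+02 -6.10950e+01  1.80000e-02  8.23040e+01 -9.36620e+01
 -4.75360e+01]
[[-1.4 -0.5]
 [ 0.1 -1.6]
 [ 1.5 -0.1]
 [-0.2  1.7]
 [ 0.8  0.1]
 [-2.1 -0.8]
 [ 0.4  0. ]
 [ 0.8  1.1]
 [-1.   0. ]
 [ 0.6  0.7]
 [-0.  -0.1]
 [-0.2  0. ]]
grip pt [np.float64(494.65780534745744), np.float64(-123.91060668459174), np.float64(226.06259432937475)] pivot [np.float64(533.5833154795358), np.float64(-62.32305135151368), 100]
[0.95989638 1.24391636 0.01267994 1.48712839 1.87879691 1.91660777]
```

```bash
cat >> h.py <<'E'
YAW=0.018
def Rt(a):
    # tool orientation aligned with bar at angle a (neg = leaning to -y)
    b=R.from_rotvec([-0.0,0,0])
    s,c=np.sin(-a),np.cos(a)
    M=np.array([[0,-c,-s],[-1,0,0],[0,s,-c]]).T
    return R.from_euler('z',YAW)*R.from_matrix(M)
def row(pos,rot,p0=None,r0=None):
    s=ctrl.read_state()
    p0=np.array(s['eef_pos']) if p0 is None else p0
    r0=R.from_euler('xyz',s['tool_rot']) if r0 is None else r0
    return list(np.round(np.r_[r0.inv().apply(np.array(pos)-p0)/1000,(r0.inv()*rot).as_rotvec()],4))
E
python3 - <<'E'
from h import *
r=Rt(-.45); g=np.array([490,-123.5,226]); z=r.as_matrix()[:,2]; print(r.as_matrix().round(2))
pre=g+z*(19-100); print(pre, row(pre,r), row(np.array(ctrl.read_state()['eef_pos'])+[0,0,90],R.from_euler('xyz',ctrl.read_state()['tool_rot'])))
E
```

```text
[[ 0.02 -1.   -0.01]
 [-0.9  -0.02  0.43]
 [-0.43  0.   -0.9 ]]
[ 490.6341455  -158.7265008   298.93621529] [np.float64(-0.3171), np.float64(-0.3938), np.float64(-0.0676), np.float64(0.0834), np.float64(-0.4448), np.float64(0.3645)] [np.float64(-0.0), np.float64(-0.0), np.float64(-0.09), np.float64(0.0), np.float64(0.0), np.float64(0.0)]
```

>>> move_arm(moves=[[[-0.04,-0.05,-0.03,0.01,-0.05,0.04],[-0.08,-0.1,-0.05,0.02,-0.1,0.08],[-0.12,-0.15,-0.065,0.03,-0.17,0.13],[-0.16,-0.2,-0.068,0.045,-0.24,0.19],[-0.2,-0.25,-0.068,0.055,-0.3,0.24],[-0.24,-0.3,-0.068,0.065,-0.36,0.29],[-0.28,-0.35,-0.068,0.075,-0.41,0.34],[-0.317,-0.394,-0.068,0.083,-0.445,0.365],[-0.317,-0.394,-0.068,0.083,-0.445,0.365],[-0.317,-0.394,-0.068,0.083,-0.445,0.365],[-0.317,-0.394,-0.068,0.083,-0.445,0.365],[-0.317,-0.394,-0.068,0.083,-0.445,0.365]]], jaw=0.5)

```text
clock: 2.45
eef_pos: [490.3, -160.8, 299.3]
tool_rot: [3.141, 0.449, -1.557]
force: [-0.2, -0.4, 0.7]
width: 42.8
```

```bash
python3 - <<'E'
from h import *
s,w=snap('wrist','w1'); print({k:np.round(v,3) for k,v in s.items() if k in('clock','eef_pos','tool_rot','force','width')})
for t in ['bar_grip','slot_end','slot_mouth','bar_pivot']:
    for x in models.place_of('wrist',t)[:1]: print(t,x['uv'],x['score'])
print(proj(w,[494.6,-123.5,226],s),proj(w,[463,-123.5,226],s),proj(w,[510,-62.5,230],s))
m=models.cut_out('wrist','bar_grip')
E
```

```text
{'clock': np.float64(2.45), 'eef_pos': array([ 490.312, -160.769,  299.275]), 'tool_rot': array([ 3.141,  0.449, -1.557]), 'force': array([-0.231, -0.381,  0.697]), 'width': np.float64(42.835)}
bar_grip [317.9, 248.1] 0.62
slot_end [319.5, 171.2] 0.62
slot_mouth [316.5, 166.1] 0.96
bar_pivot [319.2, 156.6] 0.79
[318.7747933  242.23011559] [318.21737337 287.86552037] [234.47372974 207.85929205]
```

View pics/w1.png

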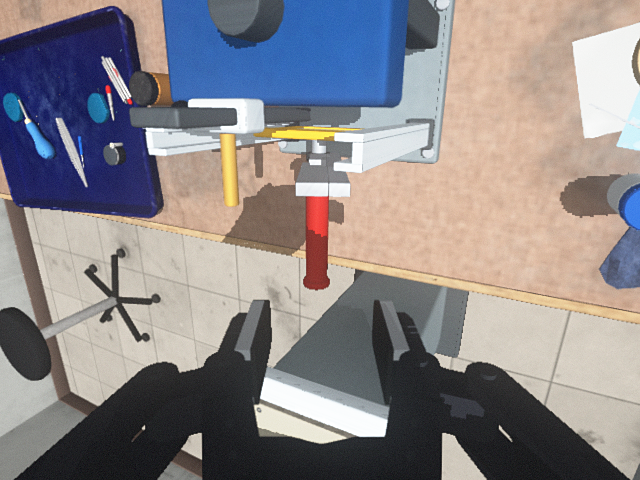

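The wrist picture shows the grip on its predicted line, ending at (316,287) between the fingers, and the pin tip at (231,206). Both agree with the fit to about 2 mm.

```bash
python3 - <<'E'
from h import *
s=ctrl.read_state()
r=Rt(-.45); g=np.array([490,-123.2,226]); z=r.as_matrix()[:,2]
print(row(g+z*19,r))
E
```

```text
[np.float64(-0.0005), np.float64(0.0001), np.float64(0.1007), np.float64(0.0), np.float64(0.0001), np.float64(-0.0011)]
```

>>> move_arm(moves=[[[0,0,0.02,0,0,0],[0,0,0.04,0,0,0],[0,0,0.06,0,0,0],[0,0,0.08,0,0,0],[0,0,0.095,0,0,0],[0,0,0.1,0,0,0],[0,0,0.1,0,0,0],[0,0,0.1,0,0,0]]])

```text
clock: 3.75
eef_pos: [490.5, -115.8, 209.8]
tool_rot: [-3.141, 0.449, -1.553]
force: [0.3, -1.1, 0.4]
width: 42.8
```

```bash
python3 - <<'E'
from h import *
s,w=snap('wrist','w2'); print({k:np.round(v,3) for k,v in s.items() if k in('clock','eef_pos','tool_rot','force','width')})
r=Rt(-.45); g=np.array([490,-123.2,226]); z=r.as_matrix()[:,2]
print(row(g+z*19,r))
E
```

```text
{'clock': np.float64(3.75), 'eef_pos': array([ 490.482, -115.848,  209.777]), 'tool_rot': array([-3.141,  0.449, -1.553]), 'force': array([ 0.282, -1.097,  0.404]), 'width': np.float64(42.772)}
[np.float64(-0.0004), np.float64(0.0006), np.float64(0.0012), np.float64(-0.0009), np.float64(-0.0006), np.float64(-0.0006)]
```

View pics/w2.png

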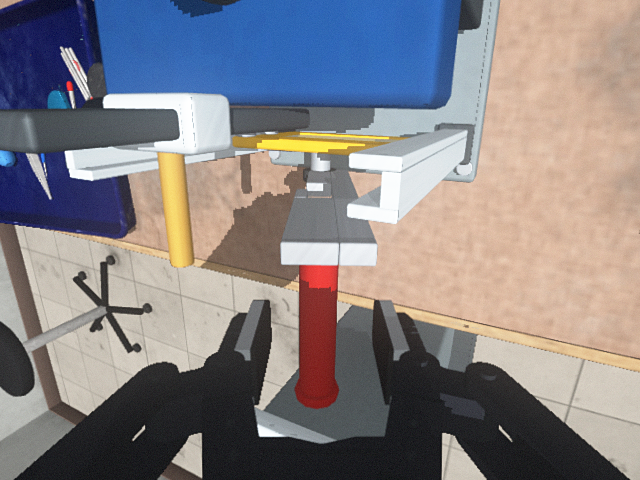

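The grip, columns 300–337, sits centred between the fingers. I'm closing now.

>>> move_arm(moves=[[[0,0,0.001,0,0,0],[0,0,0.001,0,0,0],[0,0,0.001,0,0,0],[0,0,0.001,0,0,0],[0,0,0.001,0,0,0],[0,0,0.001,0,0,0]]], jaw=0)

```text
clock: 4.55
eef_pos: [490.1, -113.8, 209.3]
tool_rot: [3.141, 0.452, -1.553]
force: [-2.4, 1.3, 4.6]
width: 12.2
```

```bash
python3 - <<'E'
from h import *
s,w=snap('wrist','w3'); print({k:np.round(v,3) for k,v in s.items() if k in('clock','eef_pos','tool_rot','force','width')})
up=np.array([0,0,1.]); r=R.from_euler('xyz',s['tool_rot'])
print('up in tool',r.inv().apply(up).round(4))
E
```

```text
{'clock': np.float64(4.55), 'eef_pos': array([ 490.112, -113.847,  209.261]), 'tool_rot': array([ 3.141,  0.452, -1.553]), 'force': array([-2.431,  1.263,  4.584]), 'width': np.float64(12.189)}
up in tool [-4.369e-01  4.000e-04 -8.995e-01]
```

View pics/w3.png

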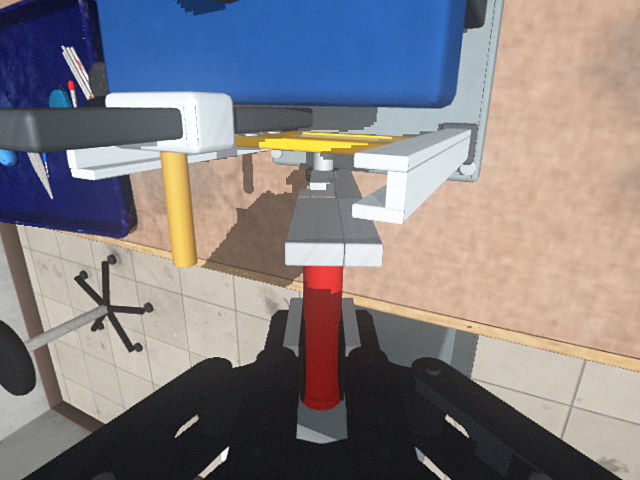

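>>> move_arm(moves=[[[-0.0011,0,-0.0022,0,0,0],[-0.0022,0,-0.0045,0,0,0],[-0.0033,0,-0.0067,0,0,0],[-0.0044,0,-0.009,0,0,0],[-0.0044,0,-0.009,0,0,0],[-0.0044,0,-0.009,0,0,0]]])

```text
clock: 5.35
eef_pos: [490.1, -113.9, 218.5]
tool_rot: [3.141, 0.451, -1.553]
force: [2.6, 5.1, -3.3]
width: 11.9
```

```bash
python3 - <<'E'
from h import *
s,w=snap('wrist','w4'); print({k:np.round(v,3) for k,v in s.items() if k in('clock','eef_pos','tool_rot','force','torque','width')})
s,w=snap('scene','s4')
a=w['color'][150:330,240:440];cv2.imwrite('pics/s4c.png',cv2.resize(a,None,fx=3.3,fy=3.3,interpolation=2))
E
```

```text
{'clock': np.float64(5.35), 'eef_pos': array([ 490.055, -113.902,  218.467]), 'tool_rot': array([ 3.141,  0.451, -1.553]), 'force': array([ 2.626,  5.139, -3.281]), 'torque': array([ 0.125, -0.27 , -0.344]), 'width': np.float64(11.939)}
```

View pics/w4.png

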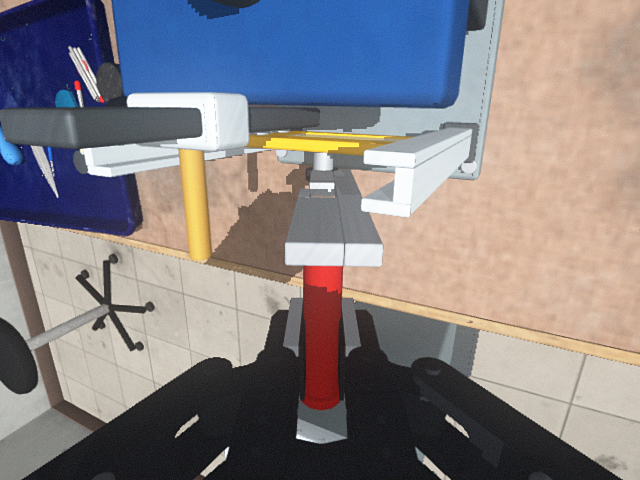

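View pics/s4c.png

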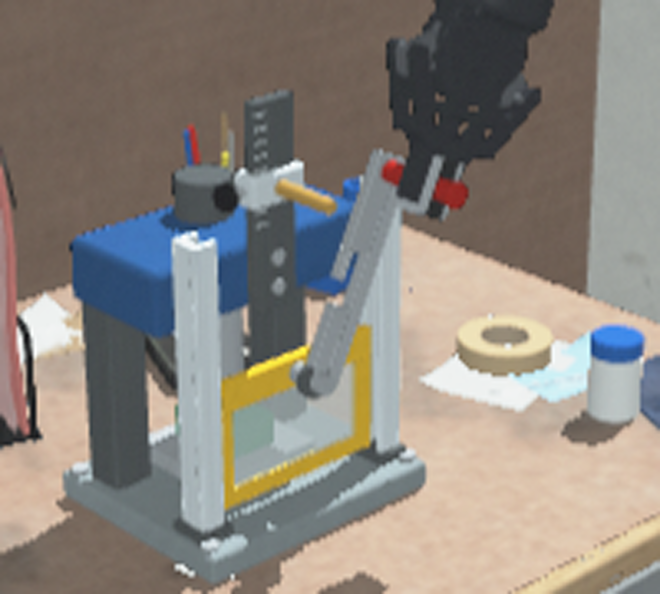

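The guard is now about 9 mm up and held firmly. I'll lift the remaining 63 mm straight up.

>>> move_arm(moves=[[[-0.0022,0,-0.0045,0,0,0],[-0.0044,0,-0.009,0,0,0],[-0.0066,0,-0.0135,0,0,0],[-0.0088,0,-0.018,0,0,0],[-0.011,0,-0.0226,0,0,0],[-0.0132,0,-0.0271,0,0,0],[-0.0154,0,-0.0317,0,0,0],[-0.0176,0,-0.0362,0,0,0],[-0.0198,0,-0.0407,0,0,0],[-0.022,0,-0.0453,0,0,0],[-0.0242,0,-0.0498,0,0,0],[-0.026,0,-0.0535,0,0,0],[-0.0275,0,-0.0566,0,0,0],[-0.0275,0,-0.0566,0,0,0],[-0.0275,0,-0.0566,0,0,0],[-0.0275,0,-0.0566,0,0,0]]])

```text
clock: 7.45
eef_pos: [490.1, -113.9, 281.3]
tool_rot: [3.141, 0.451, -1.553]
force: [2.5, 4.7, -3.7]
width: 12.2
```

```bash
python3 - <<'E'
from h import *
s,w=snap('wrist','w5'); print({k:np.round(v,3) for k,v in s.items() if k in('clock','eef_pos','tool_rot','force','torque','width')})
s,w=snap('scene','s5')
a=w['color'][130:310,240:440];cv2.imwrite('pics/s5c.png',cv2.resize(a,None,fx=3.3,fy=3.3,interpolation=2))
for t in ['slot_mouth','slot_end','bar_pivot','catch_post','slot_plate']:
    for x in models.place_of('scene',t)[:1]: print(t,np.round(x['uv'],1),x['score'])
lift=72
def W(q):
    c,s_=np.cos(.018),np.sin(.018);return [603.6+c*q[0]-s_*q[1],-61.1+s_*q[0]+c*q[1],q[2]]
print('pred pivot',proj(w,W((-70,0,100+lift))),'pred mouth',proj(w,W((-70,-58*np.sin(.45),100+lift+58*np.cos(.45)))),
 'dz per px', proj(w,W((-70,0,110+lift))))
E
```

```text
{'clock': np.float64(7.45), 'eef_pos': array([ 490.074, -113.929,  281.264]), 'tool_rot': array([ 3.141,  0.451, -1.553]), 'force': array([ 2.473,  4.676, -3.742]), 'torque': array([ 0.231, -0.36 , -0.315]), 'width': np.float64(12.204)}
slot_mouth [343.2 209.4] 0.88
slot_end [348.3 204.5] 0.72
bar_pivot [333.6 238.7] 0.62
catch_post [320.7 244.4] 0.91
slot_plate [332.5 236.8] 0.64
pred pivot [332.64853829 236.22511986] pred mouth [341.40012186 209.3433473 ] dz per px [332.60640706 231.74239742]
```

View pics/s5c.png

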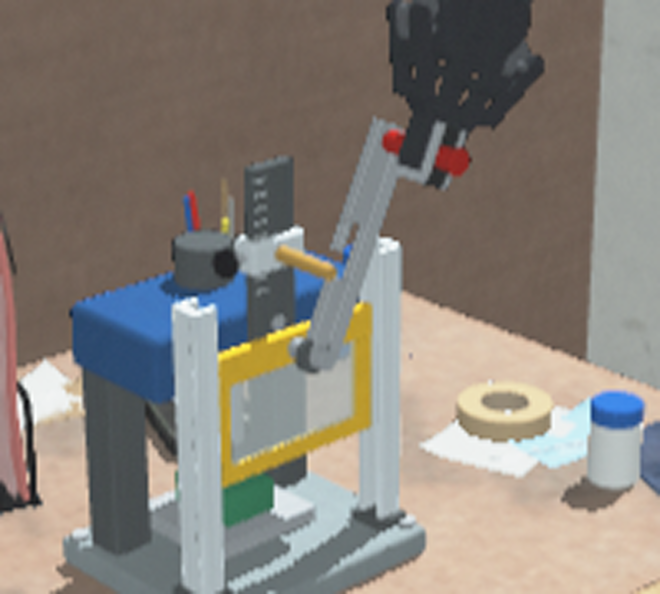

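View pics/w5.png

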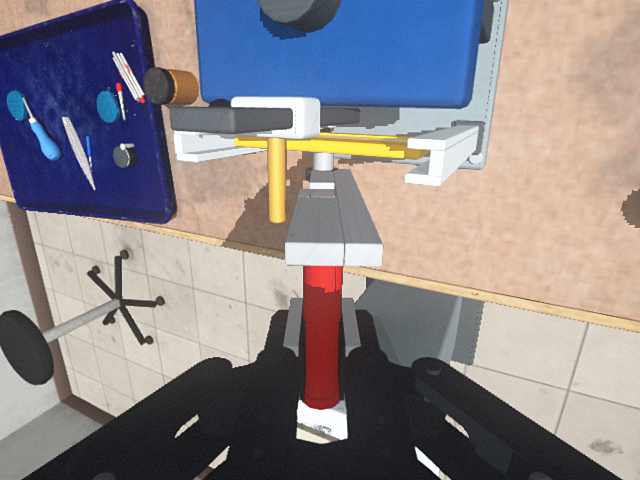

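The wrist pictures show the pin at several hand heights, so I'll fit its axis from its colour in each of them.

```bash
cat > pin.py <<'E'
from h import *
from scipy.optimize import least_squares
s,im=snap('wrist','tmp')
poses={'w1':([490.312,-160.769,299.275],[3.141,.449,-1.557]),'w2':([490.482,-115.848,209.777],[-3.141,.449,-1.553]),'w3':([490.112,-113.847,209.261],[3.141,.452,-1.553]),'w4':([490.055,-113.902,218.467],[3.141,.451,-1.553]),'w5':([490.074,-113.929,281.264],[3.141,.451,-1.553])}
roi={'w1':(215,245,150,195),'w2':(150,200,165,250),'w3':(150,205,165,250),'w4':(170,215,160,245),'w5':(260,295,150,210)}
data=[]
for k,(c0,c1,r0,r1) in roi.items():
    a=cv2.imread(f'pics/{k}.png')[r0:r1,c0:c1]
    h=cv2.cvtColor(a,cv2.COLOR_BGR2HSV); m=(h[...,0]>15)&(h[...,0]<32)&(h[...,1]>130)&(h[...,2]>60)
    L=[];Rr=[]
    for i in range(m.shape[0]):
        x=np.where(m[i])[0]
        if len(x)>6: L.append((c0+x[0],r0+i+.5));Rr.append((c0+x[-1]+1,r0+i+.5))
    L=np.array(L);Rr=np.array(Rr);print(k,len(L),L[0],Rr[0],L[-1],Rr[-1],np.median(Rr[:,0]-L[:,0]))
    data.append((dict(eef_pos=poses[k][0],tool_rot=poses[k][1]),L,Rr,k))
def res(p,perview=False):
    out=[]
    P=np.array([530,p[0],p[1]]);d=np.array([np.cos(p[2]),np.sin(p[2]),0])
    for st,L,Rr,k in data:
        v=[]
        for E,sg in((L,-1),(Rr,1)):
            for uv in E[::4]:
                o,q=ray(im,uv,st); n=np.cross(d,q);n/=np.linalg.norm(n)
                v.append(((P-o)@n))
        v=np.array(v);h=len(v)//2
        # signed distances to silhouettes: should be +-5
        sgn=np.sign(v[:h].mean()-v[h:].mean())
        v[:h]-=sgn*5;v[h:]+=sgn*5
        if perview: print(k,v[:h].mean().round(2),v[h:].mean().round(2))
        out.extend(v)
    return np.array(out)
r=least_squares(res,[-62,230,.018]);print(r.x,np.std(r.fun));res(r.x,True)
J=np.linalg.inv(r.jac.T@r.jac);print(np.sqrt(np.diag(J))*.7*3)
E
python3 pin.py
```

```text
w1 45 [221.  150.5] [236.  150.5] [224.  194.5] [238.  194.5] 14.0
w2 85 [159.  165.5] [184.  165.5] [169.  249.5] [193.  249.5] 25.0
w3 85 [162.  165.5] [187.  165.5] [172.  249.5] [196.  249.5] 25.0
w4 85 [180.  160.5] [204.  160.5] [188.  244.5] [211.  244.5] 23.0
w5 60 [268.  150.5] [295.  150.5] [269.  209.5] [286.  209.5] 17.0
[-6.16349101e+01  2.31473556e+02 -4.93927010e-03] 0.5559456287400747
w1 0.45 -0.45
w2 0.29 -0.52
w3 0.36 -0.46
w4 0.42 -0.38
w5 0.3 0.13
[1.10458797 1.18036373 0.02077157]
```

```bash
python3 - <<'E'
from h import *
s,w=snap('scene','tmp')
A=cv2.imread('pics/scene0.png');B=cv2.imread('pics/s5.png')
def W(q):
    c,s_=np.cos(.018),np.sin(.018);return [603.6+c*q[0]-s_*q[1],-61.1+s_*q[0]+c*q[1],q[2]]
# yellow mask top-edge per column, subpixel via saturation profile; compare columns 310..350
def edges(im):
    h=cv2.cvtColor(im,cv2.COLOR_BGR2HSV).astype(float)
    m=(abs(h[...,0]-23)<8)&(h[...,1]>150)&(h[...,2]>90)
    return m
a=edges(A);b=edges(B)
for c in list(range(308,330,2))+list(range(343,352,1)):
    ya=np.where(a[225:320,c])[0];yb=np.where(b[215:320,c])[0]
    print(c,(ya.min()+225,ya.max()+225) if len(ya) else None,(yb.min()+215,yb.max()+215) if len(yb) else None)
for L in (0,68,70,72,74): print(L,proj(w,W((-60,40,5+L))),proj(w,W((-60,-60,90+L))))
E
```

```text
308 (np.int64(269), np.int64(306)) (np.int64(236), np.int64(276))
310 (np.int64(268), np.int64(306)) (np.int64(235), np.int64(275))
312 (np.int64(267), np.int64(305)) (np.int64(235), np.int64(275))
314 (np.int64(266), np.int64(304)) (np.int64(234), np.int64(274))
316 (np.int64(265), np.int64(303)) (np.int64(234), np.int64(273))
318 (np.int64(264), np.int64(302)) (np.int64(233), np.int64(272))
320 (np.int64(264), np.int64(301)) (np.int64(232), np.int64(271))
322 (np.int64(263), np.int64(300)) (np.int64(231), np.int64(271))
324 (np.int64(262), np.int64(299)) (np.int64(231), np.int64(270))
326 (np.int64(261), np.int64(299)) (np.int64(230), np.int64(269))
328 (np.int64(260), np.int64(298)) (np.int64(229), np.int64(268))
343 (np.int64(288), np.int64(291)) (np.int64(258), np.int64(261))
344 (np.int64(287), np.int64(290)) (np.int64(258), np.int64(261))
345 (np.int64(262), np.int64(290)) (np.int64(230), np.int64(261))
346 (np.int64(259), np.int64(289)) (np.int64(227), np.int64(260))
347 (np.int64(256), np.int64(289)) (np.int64(224), np.int64(260))
348 (np.int64(254), np.int64(289)) (np.int64(222), np.int64(259))
349 (np.int64(253), np.int64(288)) (np.int64(222), np.int64(259))
350 (np.int64(253), np.int64(288)) (np.int64(222), np.int64(259))
351 (np.int64(253), np.int64(286)) (np.int64(222), np.int64(258))
0 [316.46733436 311.96422043] [349.85268606 261.7611583 ]
68 [315.83930106 283.71271094] [349.93513532 233.0506137 ]
70 [315.82045529 282.86334636] [349.93757966 232.18813608]
72 [315.80158778 282.0129075 ] [349.94002509 231.32460787]
74 [315.78269848 281.1613926 ] [349.9424716  230.46002743]
```

The pin axis is at z ≈ 231 mm, so the guard must be about 73 mm up to enter, and it is at about 72 mm now. I'll raise it 1 mm while swinging the bar in stages about the pivot.

```bash
python3 - <<'E'
from h import *
s=ctrl.read_state();p0=np.array(s['eef_pos']);r0=R.from_euler('xyz',s['tool_rot']);print(p0)
ax=np.array([np.cos(YAW),np.sin(YAW),0])
def pose(da,dz,rad=121.):
    # current angle
    a=-.445+da; yp=-62.4
    return np.array([p0[0],yp+rad*np.sin(a),172.2+dz+rad*np.cos(a)]), R.from_rotvec(-ax*da)*r0
for da,dz in [(0,1),(.05,1),(.1,1),(.15,1),(.2,1),(.25,1),(.3,1),(.35,1),(.4,1),(.43,1),(.445,1)]:
    p,r=pose(da,dz); print(round(-.445+da,3),p.round(1),[float(x) for x in row(p,r)])
E
```

```text
[ 490.05344766 -113.91712064  281.24539731]
-0.445 [ 490.1 -114.5  282.4] [0.0, 0.0, -0.0013, 0.0, 0.0, 0.0]
-0.395 [ 490.1 -109.   284.9] [-0.006, -0.0001, -0.0011, 0.0, 0.05, 0.0]
-0.345 [ 490.1 -103.3  287.1] [-0.0121, -0.0002, -0.0006, 0.0, 0.1, 0.0001]
-0.295 [490.1 -97.6 289. ] [-0.0181, -0.0003, 0.0002, 0.0, 0.15, 0.0001]
-0.245 [490.1 -91.7 290.6] [-0.024, -0.0004, 0.0013, 0.0001, 0.2, 0.0002]
-0.195 [490.1 -85.8 291.9] [-0.0299, -0.0005, 0.0026, 0.0001, 0.25, 0.0002]
-0.145 [490.1 -79.9 292.9] [-0.0357, -0.0006, 0.0043, 0.0001, 0.3, 0.0002]
-0.095 [490.1 -73.9 293.7] [-0.0414, -0.0007, 0.0063, 0.0001, 0.35, 0.0003]
-0.045 [490.1 -67.8 294.1] [-0.0471, -0.0008, 0.0085, 0.0001, 0.4, 0.0003]
-0.015 [490.1 -64.2 294.2] [-0.0504, -0.0009, 0.01, 0.0001, 0.43, 0.0003]
0.0 [490.1 -62.4 294.2] [-0.052, -0.0009, 0.0108, 0.0001, 0.445, 0.0003]
```

>>> move_arm(moves=[[[0,0,-0.0013,0,0,0],[-0.003,0,-0.0012,0,0.025,0],[-0.006,0,-0.0011,0,0.05,0],[-0.009,0,-0.0009,0,0.075,0],[-0.0121,-0.0001,-0.0006,0,0.1,0],[-0.0151,-0.0001,-0.0002,0,0.125,0],[-0.0181,-0.0001,0.0002,0,0.15,0],[-0.021,-0.0001,0.0007,0,0.175,0],[-0.024,-0.0002,0.0013,0,0.2,0],[-0.0269,-0.0002,0.0019,0,0.225,0],[-0.0299,-0.0003,0.0026,0,0.25,0],[-0.0328,-0.0003,0.0034,0,0.275,0],[-0.0328,-0.0003,0.0034,0,0.275,0],[-0.0328,-0.0003,0.0034,0,0.275,0]]])

```text
clock: 9.65
eef_pos: [490.1, -83.6, 292.6]
tool_rot: [3.142, 0.175, -1.553]
force: [3.9, 1.2, -3.3]
width: 12.2
```

```bash
python3 - <<'E'
from h import *
s,w=snap('wrist','w6'); print({k:np.round(v,3) for k,v in s.items() if k in('clock','eef_pos','tool_rot','force','torque','width')})
s,w=snap('scene','s6')
a=w['color'][130:310,240:440];cv2.imwrite('pics/s6c.png',cv2.resize(a,None,fx=3.3,fy=3.3,interpolation=2))
E
```

```text
{'clock': np.float64(9.65), 'eef_pos': array([490.101, -83.644, 292.605]), 'tool_rot': array([ 3.142,  0.175, -1.553]), 'force': array([ 3.855,  1.218, -3.281]), 'torque': array([ 0.279, -0.772, -0.37 ]), 'width': np.float64(12.245)}
```

View pics/s6c.png

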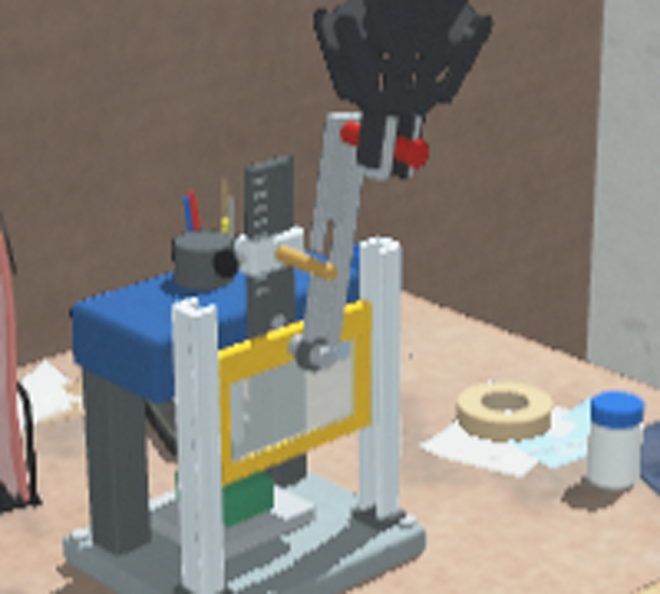

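View pics/w6.png

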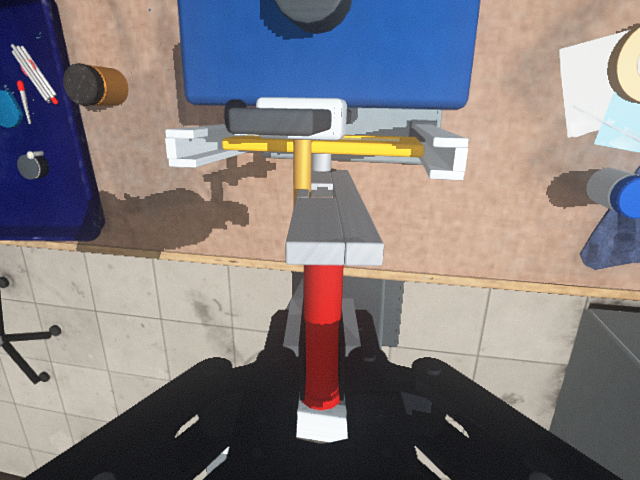

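There's no side contact yet. I'll keep swinging gently.

>>> move_arm(moves=[[[-0.003,0,0,0,0.025,0],[-0.006,0,0.0001,0,0.05,0],[-0.009,0,0.0003,0,0.075,0],[-0.0108,0,0.0005,0,0.09,0],[-0.0108,0,0.0005,0,0.09,0]]])

```text
clock: 10.38
eef_pos: [490.1, -72.4, 294.2]
tool_rot: [-3.141, 0.084, -1.552]
force: [5.4, 1.2, -3.6]
width: 12.1
```

```bash
python3 - <<'E'
from h import *
s,w=snap('wrist','w7'); print({k:np.round(v,3) for k,v in s.items() if k in('clock','eef_pos','tool_rot','force','torque','width')})
s,w=snap('scene','s7')
a=w['color'][150:270,280:400];cv2.imwrite('pics/s7c.png',cv2.resize(a,None,fx=5,fy=5,interpolation=2))
E
```

```text
{'clock': np.float64(10.375), 'eef_pos': array([490.114, -72.432, 294.153]), 'tool_rot': array([-3.141,  0.084, -1.552]), 'force': array([ 5.447,  1.185, -3.606]), 'torque': array([ 0.293, -0.895, -0.324]), 'width': np.float64(12.121)}
```

View pics/s7c.png

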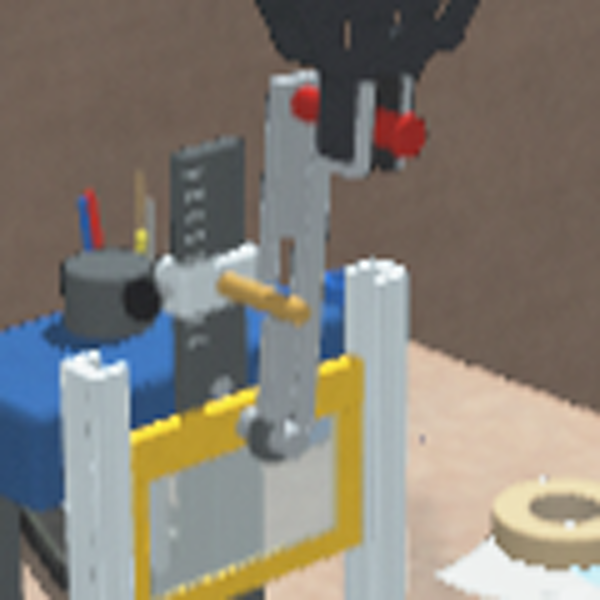

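The bar is past the edge stops with no contact force, and the picture shows the pin inside the mouth. Next is upright.

>>> move_arm(moves=[[[-0.003,0,0,0,0.025,0],[-0.006,0,0.0001,0,0.05,0],[-0.0085,0,0.0003,0,0.07,0],[-0.0097,0,0.0004,0,0.08,0],[-0.0097,0,0.0004,0,0.08,0]]])

```text
clock: 11.1
eef_pos: [490.2, -63.0, 294.7]
tool_rot: [-3.14, 0.004, -1.553]
force: [5.2, 1.2, -3.2]
width: 11.8
```

```bash
python3 - <<'E'
from h import *
s,w=snap('wrist','w8'); print({k:np.round(v,3) for k,v in s.items() if k in('clock','eef_pos','tool_rot','force','torque','width')})
s,w=snap('scene','s8')
a=w['color'][150:270,280:400];cv2.imwrite('pics/s8c.png',cv2.resize(a,None,fx=5,fy=5,interpolation=2))
E
```

```text
{'clock': np.float64(11.1), 'eef_pos': array([490.167, -62.993, 294.679]), 'tool_rot': array([-3.14 ,  0.004, -1.553]), 'force': array([ 5.219,  1.157, -3.207]), 'torque': array([ 0.45 , -0.984, -0.233]), 'width': np.float64(11.788)}
```

View pics/s8c.png

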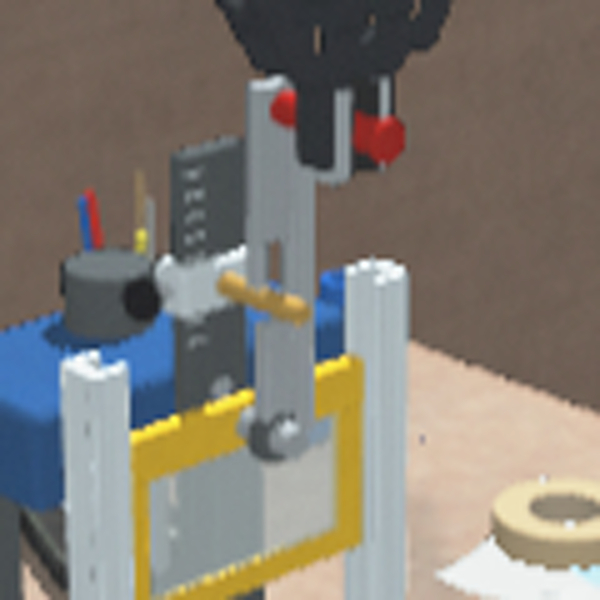

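View pics/w8.png

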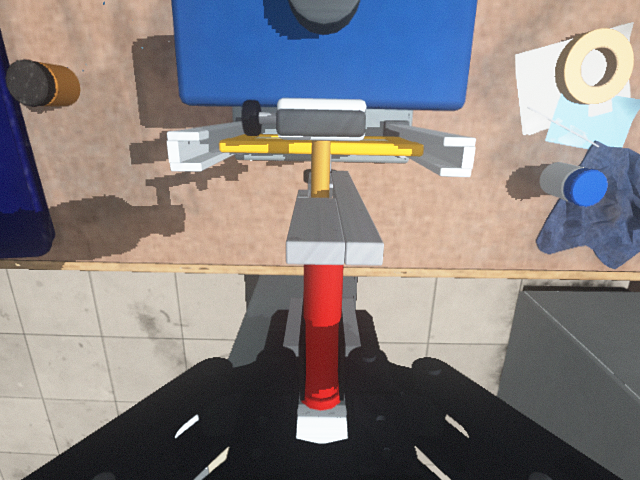

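The bar is upright and the pin goes through the slot at (262,295) in the crop. I'll lower it slowly.

>>> move_arm(moves=[[[0,0,0.002,0,0,0],[0,0,0.004,0,0,0],[0,0,0.006,0,0,0],[0,0,0.008,0,0,0],[0,0,0.01,0,0,0],[0,0,0.012,0,0,0],[0,0,0.014,0,0,0],[0,0,0.016,0,0,0],[0,0,0.017,0,0,0],[0,0,0.017,0,0,0]]])

```text
clock: 12.45
eef_pos: [490.1, -63.2, 277.4]
tool_rot: [-3.141, 0.004, -1.553]
force: [5.4, 0.7, -4.3]
width: 12.0
```

```bash
python3 - <<'E'
from h import *
s=ctrl.read_state(); print({k:np.round(v,3) for k,v in s.items() if k in('clock','eef_pos','tool_rot','force','torque','width')})
s,w=snap('scene','s9')
a=w['color'][150:270,280:400];cv2.imwrite('pics/s9c.png',cv2.resize(a,None,fx=5,fy=5,interpolation=2))
E
```

```text
{'clock': np.float64(12.45), 'eef_pos': array([490.142, -63.202, 277.431]), 'tool_rot': array([-3.141,  0.004, -1.553]), 'force': array([ 5.407,  0.736, -4.302]), 'torque': array([ 0.365, -1.07 , -0.238]), 'width': np.float64(11.95)}
```

View pics/s9c.png

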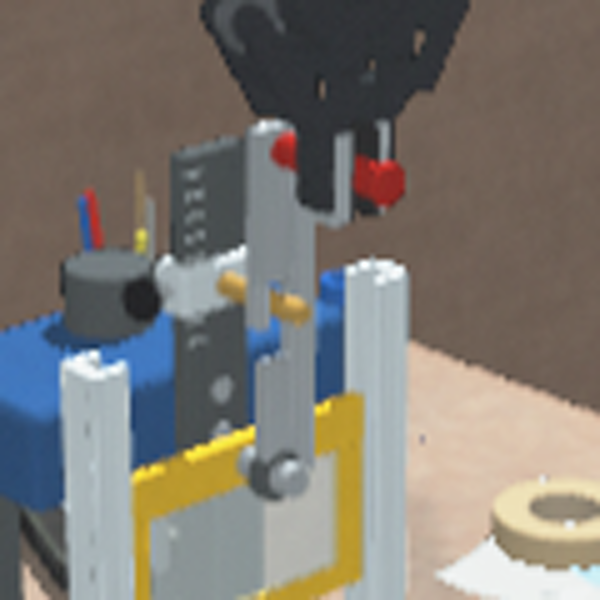

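The pin is now in the upper slot behind the lip. I'll lower the last few mm until it carries the weight.

>>> move_arm(moves=[[[0,0,0.001,0,0,0],[0,0,0.002,0,0,0],[0,0,0.003,0,0,0],[0,0,0.004,0,0,0],[0,0,0.005,0,0,0],[0,0,0.005,0,0,0]]])

```text
clock: 13.25
eef_pos: [490.1, -63.2, 272.4]
tool_rot: [-3.141, 0.004, -1.553]
force: [6.0, 1.2, -4.6]
width: 12.2
```

>>> move_arm(moves=[[[0,0,0.0005,0,0,0],[0,0,0.001,0,0,0],[0,0,0.0015,0,0,0],[0,0,0.0015,0,0,0]]])

```text
clock: 13.75
eef_pos: [490.1, -63.3, 271.6]
tool_rot: [-3.14, 0.005, -1.553]
force: [5.0, 0.4, 5.5]
width: 12.0
```

The force has gone from −4.6 to +5.5 N, so the slot end is resting on the pin. I'll look before letting go.

```bash
python3 - <<'E'
from h import *
s,w=snap('wrist','w10')
s,w=snap('scene','s10')
a=w['color'][150:270,280:400];cv2.imwrite('pics/s10c.png',cv2.resize(a,None,fx=5,fy=5,interpolation=2))
E
```

```text
(no output)
```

View pics/s10c.png

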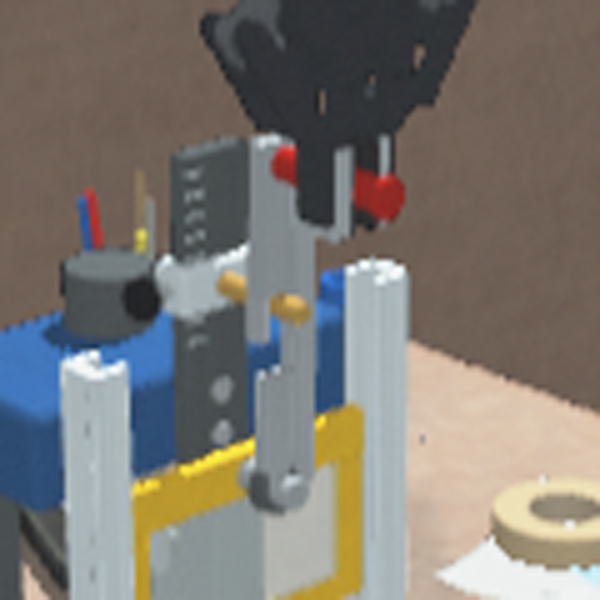

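View pics/w10.png

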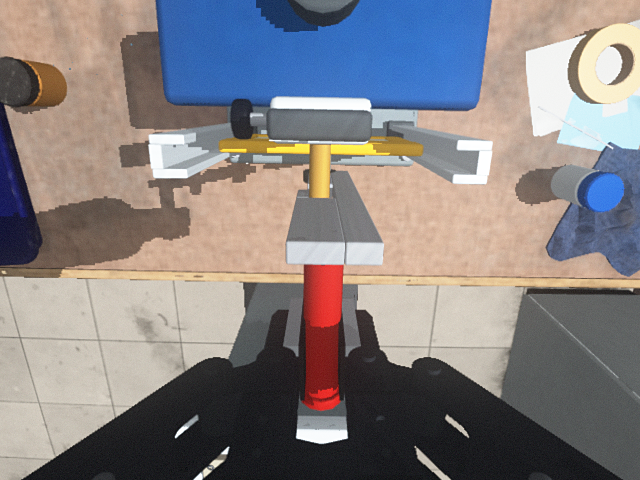

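The pin sits at the slot's closed end with the lip hanging in front of it, and the bar is upright. I'm letting go by opening halfway, then going straight up.

>>> move_arm(moves=[[[0,0,0,0,0,0],[0,0,0,0,0,0],[0,0,0,0,0,0],[0,0,0,0,0,0],[0,0,0,0,0,0],[0,0,0,0,0,0]]], jaw=0.5)

```text
clock: 14.6
eef_pos: [489.4, -63.1, 270.8]
tool_rot: [3.141, 0.005, -1.553]
force: [-0.1, 0.1, 0.3]
width: 42.5
```

>>> move_arm(moves=[[[0,0,-0.01,0,0,0],[0,0,-0.025,0,0,0],[0,0,-0.04,0,0,0],[0,0,-0.06,0,0,0],[0,0,-0.08,0,0,0],[0,0,-0.08,0,0,0],[0,0,-0.08,0,0,0]]])

```text
clock: 15.48
eef_pos: [489.1, -63.5, 350.5]
tool_rot: [3.14, 0.005, -1.553]
force: [-0.7, -0.6, 0.1]
width: 42.7
```

```bash
python3 - <<'E'
from h import *
s=ctrl.read_state(); print({k:np.round(v,3) for k,v in s.items() if k in('clock','eef_pos','force','width')})
s,w=snap('scene','s11')
a=w['color'][150:270,280:400];cv2.imwrite('pics/s11c.png',cv2.resize(a,None,fx=5,fy=5,interpolation=2))
snap('wrist','w11')
B=cv2.imread('pics/scene0.png'); d=cv2.absdiff(B,w['color']).max(2)
for n,(r,c) in {'talc':((245,285),(410,440)),'tape':((240,270),(370,412)),'flux':((315,358),(185,222))}.items(): print(n,(d[r[0]:r[1],c[0]:c[1]]>40).sum())
E
```

```text
{'clock': np.float64(15.475), 'eef_pos': array([489.134, -63.514, 350.457]), 'force': array([-0.664, -0.65 ,  0.092]), 'width': np.float64(42.698)}
talc 0
tape 0
flux 0
```

View pics/s11c.png

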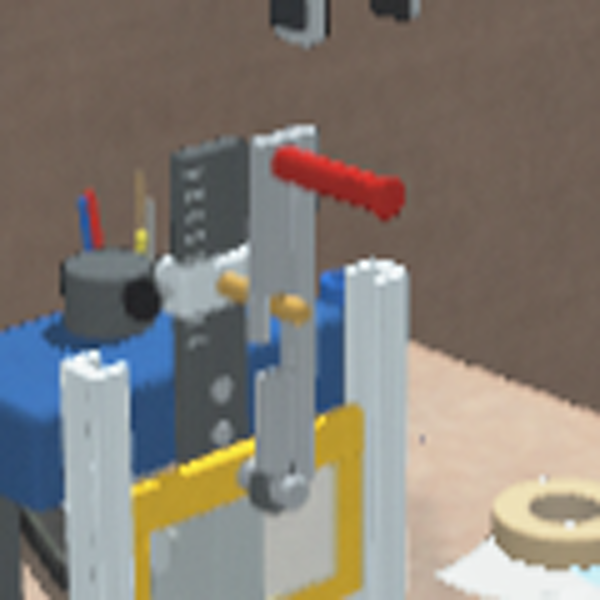

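View pics/w11.png

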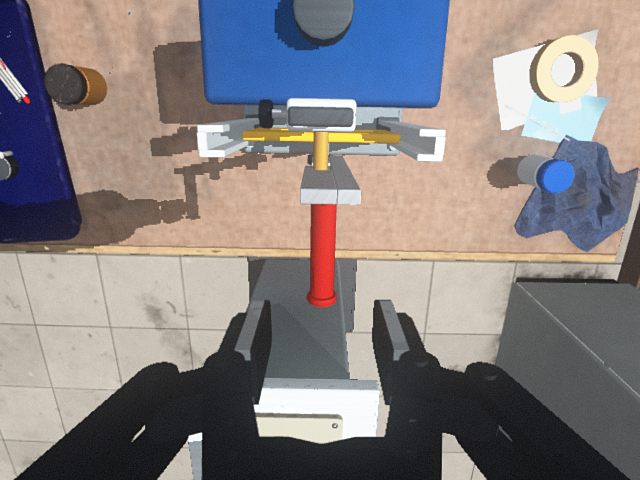

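The guard hangs on the pin by itself, with the bar upright and the gripper well clear, so I'm handing in.

```bash
python3 -c "
from cell import job; print(job.finish_job())"
```

```text
the job is handed in; nothing more can be done
None
```

The guard now hangs on the brass catch pin by itself, with the bar upright, and I handed the job in at about 15.6 s of the 54 s allowed.

I gripped the red grip in line with the leaning bar and lifted the guard about 73 mm. I then swung the bar upright with the hand turning along with it, so the pin entered the mouth. Lowering about 23 mm set the slot's closed end on the pin. The wrist's vertical force went from −4.6 to +5.5 N as the pin took the weight, and only then did I let go.

**Last checks:**
- **Guard:** after the gripper backed off 80 mm, the pictures still showed the bar upright and the pin at the slot end behind the lip, with the guard held up.
- **Robot:** the force on the tool was near zero and it touched nothing.
- **Jars and tape roll:** the scene picture showed no change around them since the start.

**Disagreements:**
- **Network pivot point:** the network's reading of the bar's pivot was a few mm off my fit. I used the fit and the visible lift of the guard instead.
- **Finger opening:** it read about 12 mm on the 14 mm grip, but I saw no slip.

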